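# Load the sample rack under the sprung hold-down arm

## Robot

A 7-joint arm with a two-finger parallel gripper is mounted at the origin on the work surface. World frame = base frame: x ahead of the robot, y to its left, z up, the work surface at z = 0. Lengths are in m, angles in degrees, forces in N, time in s.
With the tool pointing down it reaches from about 0.425 to 0.875 m from the base axis. Payload 4.7 kg.
Tool frame: the origin (TCP) lies midway between the tips of the shut fingers; the grasp point (between the pads) lies 19 mm behind it; y points along the fingers, x is the direction in which the jaws open and shut, and the axes are right-handed (so a half turn about y gives the same grasp; the last joint's range is limited). The gripper opens to 87 mm and grips with 3 to 60 N. Pads are 19 mm wide; open, the fingers measure 117 mm over their backs; the gripper's body (75 mm by 190 mm) begins 51 mm behind the grasp point.
Start: joints at [67.156, 18.392, -4.016, 83.108, 1.295, 78.541, -3.26], TCP at [0.261, -0.595, 0.223] pointing down, gripper open.
Joint ranges: [-163.93, 163.93], [-17.29, 119.83], [-79.2, 71.16], [3.27, 140.29], [-89.18, 269.18], [5.43, 117.66], [-154.24, 154.24]. Speed limits (degrees/s): [147.25, 147.25, 180, 180, 180, 180, 180].

## Interface

Orientations are given as [roll, pitch, yaw] about the fixed x, y, z axes, in that order (R = Rz(yaw) Ry(pitch) Rx(roll)).
In Python, from cell import env gives the robot as it stands.
- The arm moves only by the tool carry_out, never from a script. Its argument "targets" is a list of rows, each a list of 2 entries, a list of its own where there are three numbers: the shift along the tool's x, y, z in mm, then the turn, a rotation vector about the tool's x, y, z in degrees. A call has 1 to 12 rows; each row shifts and turns the commanded pose from where the row before left it, along the tool's axes as they then stand; what a row does not reach is not made up. A row lasts 1/10 s, in which the tool goes at most 50 mm and 8.59 degrees, less where a joint would pass 70% of its speed; a pose out of reach is approached as far as the arm can. A call with a gripper value outside its range is refused whole. "jaw" is the opening, from 0 (shut) to 1 (fully open), set as the call begins (left out, the last holds). The fingers move at their own pace and stop on an object; "squeeze" is the grip in N (left out, the last holds). Time passes only in rows, so rows that do not move let the fingers close. It gives the time, the measured TCP pose, the force and the opening at its end, in the units of the state.
- env.get_obs(): the state, without advancing time (a new reading comes with each control period).
- env.read_camera(name): name is "side" or "top"; returns the picture (480x640x3 uint8, red, green, blue); there is no depth.
- env.get_calibration(name): a dict with "fx", "fy", "cx", "cy" (pixels), "D" ([k1, k2, p1, p2, k3] as OpenCV has them; the pictures are not rectified), "R" (3x3) and "t" (3): a world point X has camera coordinates R X + t. Camera axes: x right, y down, z forward; pixel columns grow to the right and rows downward; lengths in m; the calibration is good to about 2 mm. A picture is of the moment at which its call begins. get_calibration takes no time and is no camera call.
- env.sign_off(): hands the job in, once; it reports no verdict.
Trained networks look in the newest picture that a camera, given by its name, has taken for a name from the list of things; names that differ only in an ending like _2 or _b are one class to them, and where a whole thing is asked for, a point or a joint stands for the part that bears it (a point fixed in the world has none). Each returns a list of dicts, best first, with "p" (0 to 1); they miss things now and then, are a little off and sometimes report something else, mostly with a low value. They report only what shows in the picture. A call takes as long as a camera call.
- env.outline_of(camera, label): "mask" (480x640 bool, what is visible of it) and "xy" ([column, row] in pixels, amid what is visible of it).
The state is a dict: "time_s": time; "qpos": joint angles; "joint_velocities": joint speeds; "effort": joint torques, N m; "tool_pos": TCP position; "tool_rot": TCP orientation; "force": force on the tool from outside, world axes, zero at the start; "wrist_torque": the same for the moment, N m; "grip_width": finger opening in m.
Only numpy, scipy, OpenCV 4.12 (cv2) and the standard library are available. Lean on these libraries where they do the work, as an engineer would, in place of code of your own. Each camera call takes 0.05 s, during which the arm holds its last target.

## Task

Take the green rack of milk samples by its fin, set it on the clamp station's deck in the mouth of the guides, and push it ramp first along the deck so that it lifts the sprung red arm and runs in under its roller until its nose rests against the yellow stop. Feel for the stop and push gently, as it is held by friction only and must keep its setting; then let go, leaving the rack flat on the deck with the arm bearing down on its toe. Keep the rack upright throughout and leave the blue rack, bottles, loose cups and cap bin where they are.

Things in the scene. Friction and masses are not known exactly. Their poses are not given: they have to be found in the camera images.
- green_rack_fin (a point): centre of the green sample rack's grip fin: upright, 24 mm along x, 12 mm across y (pinch it across y), top 70 mm over the rack's underside. This point is 47 mm over the underside, near the centre of mass. Rack 170 mm long (x), 76 wide, body 24 thick, about 0.26 kg; two white-capped cups, 33 mm wide, tops at 62 mm, stand 46 mm behind the fin. Axes: +x to the nose, z up
- green_rack_nose (a point): front face of the green rack's blunt nose (6 mm high), mid-width, 3 mm over the underside: 103 mm ahead of and 44 mm below the fin point. From the nose a ramp rises backwards over 34 mm to the flat toe, 24 mm over the underside, which runs back to the fin. Axes as the rack's
- blue_rack_fin (a point): the same point on a blue rack of the same shape; not wanted, leave alone
- deck_mid (a point): on the clamp station's slick grey deck, centre line, 12 mm over the table. Station is fixed; axes: +x the way in, z up. Deck reaches 165 mm behind, 180 ahead, 116 wide. Guide rails 12 mm high, 80 mm apart (2 mm free each side of the rack), run 10 to 125 mm ahead; from 28 mm behind to 10 ahead they flare from about 100 mm. A rack set down with its nose 10 mm behind this point is clear of the arm
- hold_arm (a joint): angle of the red sprung hold-down arm, rad: 0 at rest (lowest), grows as it is pushed back and up, at most 0.7; about 0.18 with its roller on a rack's toe. Springs down with about 5 N at the roller at rest, 7 N on the toe. Its hinge is 160 mm ahead of deck_mid between white cheeks, tops 74 mm over the table
- roller_mid (a point): centre of the free-turning steel roller (20 mm diameter, 24 wide) at the arm's tip, 82 mm from the hinge, 78 mm ahead of deck_mid. At rest its underside is 9 mm over the deck, so a rack's ramp pushed against it along the deck lifts the arm (push of some 5 to 15 N; a steady 5 to 10 N once on the toe; meeting the stop adds to that sharply). Axes turn with the arm
- stop_track (a point): mark on the deck, centre line, 117 mm ahead of deck_mid, where the track of the yellow stop begins. The stop (block 64 mm wide, 14 long, 19 high, under the arm) is set anew each time with its near face 0 to 20 mm ahead of this mark; its position is not measured: look or feel for it with the nose. Friction alone holds it: a push on it beyond about 10 N shifts it. Axes as deck_mid
- amber_a: amber glass bottle with red cap, 52 mm wide, 110 mm high, standing; origin at its foot; leave alone
- amber_b: a second such bottle with a paper label; leave alone
- cup_a: loose sample cup with white cap, 35 mm wide, 41 high; origin at its foot; leave alone
- cup_b: loose sample cup with yellow cap, same size; leave alone
- cap_bin: white open bin of spare caps, 120 x 100 x 50 mm; origin at its underside; leave alone

How it is judged:
By the outcome, as a careful person would: the job done as asked, in the order asked, and still so for the second after the job is handed in, with the robot touching nothing.
It also fails if it takes over 48 s, if anything falls off the work surface, if the arm or the gripper's body presses on something with over 40 N, if the wrist force passes 120 N, or if a joint passes its speed limit or range.

## Working session

There is one attempt and no reset: what is moved stays moved. The work goes in short steps, Python scripts to look and compute and a tool call to move; the robot and the scene stay as the last step left them, time stands still between calls to the robot, and variables do not carry over. Pictures are saved under pics/ and viewed, and the job is handed in when it is done.

Besides the shell and the picture viewer there is one more tool, called after "Request:" as name(argument=value, ...) on one line, values as JSON. carry_out: Moves the arm, as the interface text tells. Its arguments: {"type":"object","properties":{"targets":{"type":"array","items":{"type":"array"}},"jaw":{"type":"number"},"squeeze":{"type":"number"}},"required":["targets"]}

```bash
mkdir -p pics; ls
python3 - <<'E'
from cell import env
import cv2,numpy as np
o=env.get_obs(); print({k:np.round(v,3).tolist() for k,v in o.items()})
for c in("side","top"):
    im=env.read_camera(c); cv2.imwrite(f"pics/{c}0.png",im[:,:,::-1])
    k=env.get_calibration(c); print(c,{a:np.round(b,4).tolist() for a,b in k.items()})
    for l in("green_rack_fin","hold_arm","blue_rack_fin"):
        r=env.outline_of(c,l)
        for d in r[:3]: 
            print(l,round(d['p'],2),np.round(d['xy'],1),d['mask'].sum())
        if r: np.save(f"pics/{c}_{l}.npy",r[0]['mask'])
E
```

```text
pics
{'time_s': 0.0, 'qpos': [67.158, 18.44, -4.015, 83.174, 1.296, 78.541, -3.261], 'joint_velocities': [-0.097, 0.072, 0.108, 0.022, 0.052, 0.015, 0.1], 'effort': [-0.001, -49.129, -0.404, -31.254, -0.064, 0.044, 0.0], 'tool_pos': [0.26, -0.595, 0.221], 'tool_rot': [-90.007, 0.11, -66.35], 'force': [0.175, 0.799, 0.664], 'wrist_torque': [0.04, -0.002, -0.007], 'grip_width': 0.087}
side {'fx': 480.0394, 'fy': 480.0394, 'cx': 322.323, 'cy': 252.3036, 'D': [-0.0672, 0.0, 0.0, 0.0, 0.0], 'R': [[-0.8727, -0.4883, 0.0034], [-0.3368, 0.5969, -0.7282], [0.3535, -0.6366, -0.6854]], 't': [0.4844, 0.2936, 0.8315]}
green_rack_fin 0.92 [316.9 347.8] 3461
hold_arm 0.62 [321.6 206.5] 486
blue_rack_fin 0.75 [274.9 429. ] 4699
top {'fx': 478.3335, 'fy': 478.3335, 'cx': 315.4909, 'cy': 243.9542, 'D': [-0.0888, 0.0, 0.0, 0.0, 0.0], 'R': [[0.027, -0.9996, -0.0069], [-0.9891, -0.0257, -0.1447], [0.1444, 0.0108, -0.9895]], 't': [-0.0842, 0.6176, 0.9141]}
green_rack_fin 0.8 [221.2 297.2] 3242
green_rack_fin 0.71 [497.7 236.2] 3273
hold_arm 0.69 [395.  200.2] 800
blue_rack_fin 0.58 [132.6 301.6] 3413
```

View pics/side0.png

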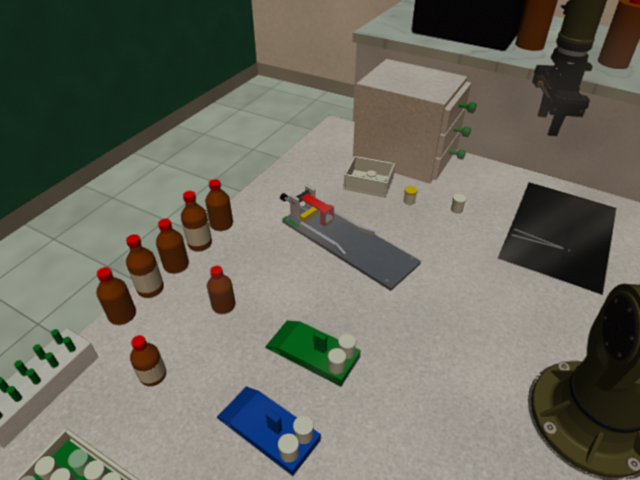

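View pics/top0.png

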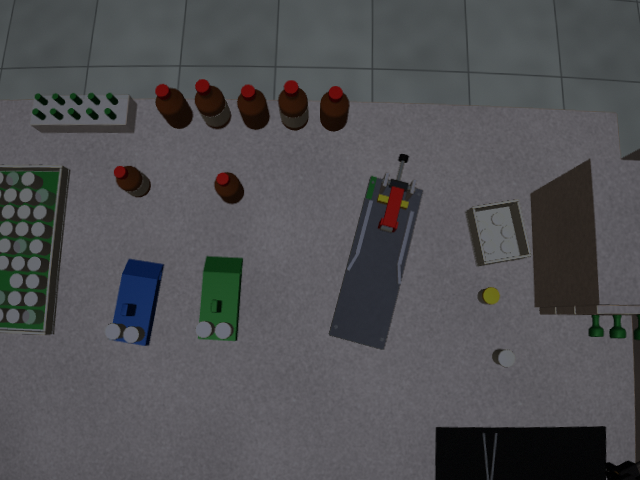

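The side view shows the green rack at about (315,350), blue rack at (272,428), and the station from (400,275) to (300,205) with its red arm at (318,207). The top view shows the green rack at (220,300) with nose up, the deck from (360,340) to (395,180), and the yellow stop at (393,200). Next I'll crop in for corners.

```bash
cat > h.py <<'E'
from cell import env
import numpy as np, cv2
from scipy.spatial.transform import Rotation as Rn
def cal(c):
    k=env.get_calibration(c); K=np.array([[k['fx'],0,k['cx']],[0,k['fy'],k['cy']],[0,0,1.]])
    return K,np.array(k['D'],float),np.array(k['R']),np.array(k['t'])
def proj(c,X):
    K,D,R,t=cal(c); return cv2.projectPoints(np.asarray(X,float).reshape(-1,3),cv2.Rodrigues(R)[0],t,K,D)[0].reshape(-1,2)
def back(c,uv,z):
    K,D,R,t=cal(c); p=cv2.undistortPoints(np.asarray(uv,float).reshape(-1,1,2),K,D).reshape(-1,2)
    d=np.c_[p,np.ones(len(p))]@R; o=-R.T@t
    return o+d*((z-o[2])/d[:,2])[:,None]
def crop(src,x0,y0,w,h,s,out):
    im=cv2.imread(src)[y0:y0+h,x0:x0+w]; im=cv2.convertScaleAbs(im,alpha=1.5,beta=20)
    cv2.imwrite(out,cv2.resize(im,None,fx=s,fy=s,interpolation=cv2.INTER_CUBIC))
E
python3 - <<'E'
from h import *
crop("pics/top0.png",180,240,80,120,5,"pics/c1.png")
crop("pics/top0.png",320,145,120,210,2.8,"pics/c2.png")
crop("pics/side0.png",255,310,120,80,6,"pics/c3.png")
crop("pics/side0.png",270,180,160,120,5,"pics/c4.png")
a=cv2.imread("pics/c1.png");b=cv2.imread("pics/c2.png");h=600
m=np.zeros((600,a.shape[1]+b.shape[1],3),np.uint8);m[:a.shape[0],:a.shape[1]]=a;m[:b.shape[0],a.shape[1]:]=b;cv2.imwrite("pics/c12.png",m);print(m.shape)
E
```

```text
(600, 736, 3)
```

View pics/c12.png

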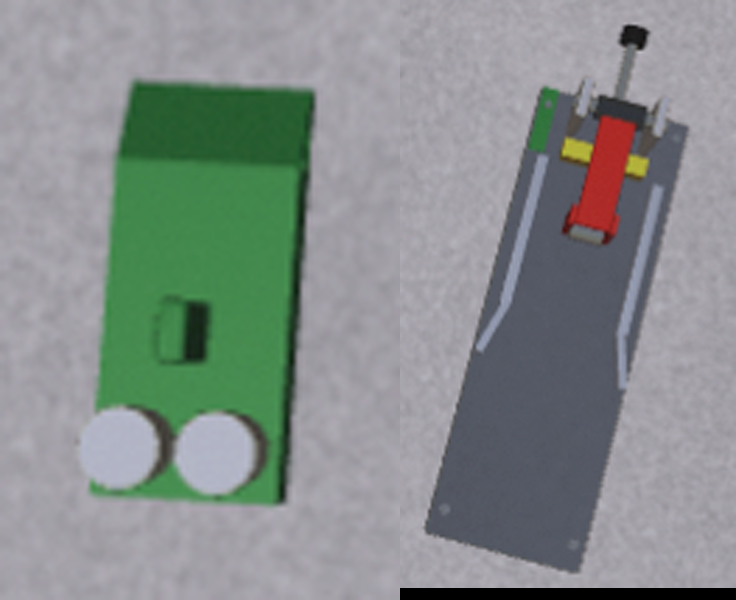

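View pics/c3.png

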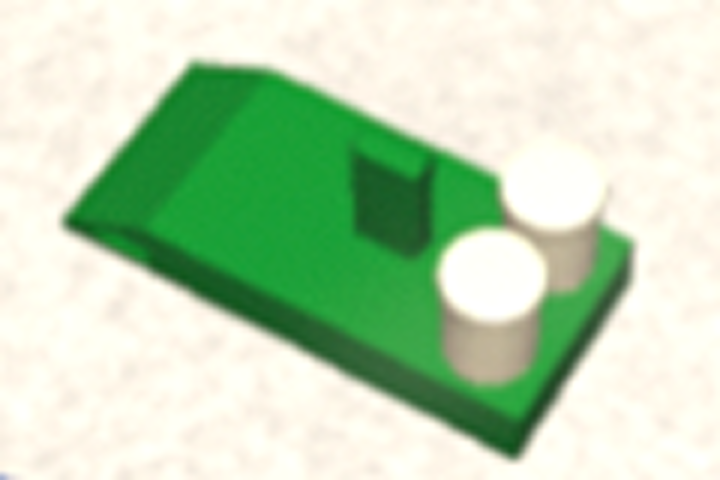

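View pics/c4.png

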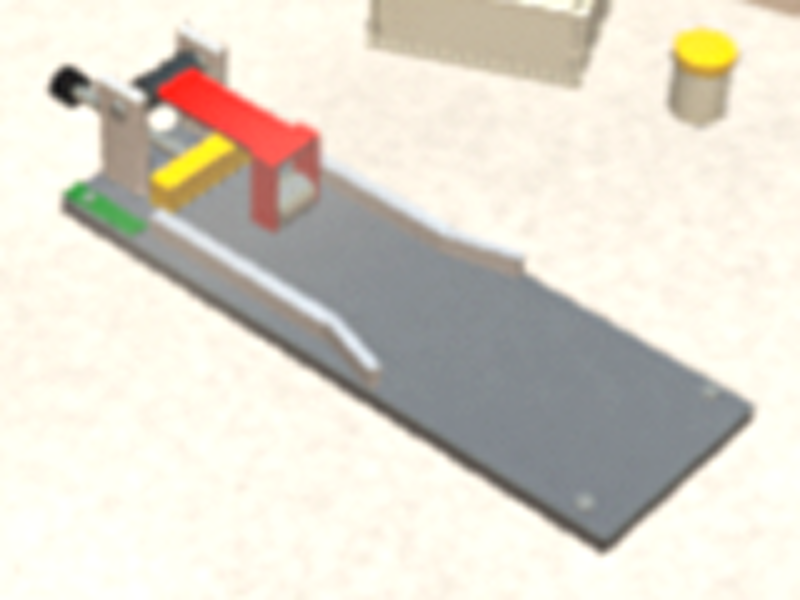

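```bash
cat > fit.py <<'E'
from h import *
from scipy.optimize import least_squares
def fit(obs,x0,z0):
    # obs: list (cam, uv, local xyz m)
    def T(p,L): 
        c,s=np.cos(p[2]),np.sin(p[2]); return np.array([p[0]+c*L[0]-s*L[1],p[1]+s*L[0]+c*L[1],z0+L[2]])
    def res(p): return np.concatenate([proj(c,T(p,np.array(L)/1000))[0]-uv for c,uv,L in obs])
    r=least_squares(res,x0,loss='soft_l1'); print(np.round(r.fun.reshape(-1,2),1).tolist()); return r.x
def c1(x,y): return np.array([180+x/5,240+y/5])-.4
def c2(x,y): return np.array([320+(x-400)/2.8,145+y/2.8])-.3
def c3(x,y): return np.array([255+x/6,310+y/6])-.4
def c4(x,y): return np.array([270+x/5,180+y/5])-.4
E
python3 - <<'E'
from fit import *
t=[("top",c1(135,80),(103,38,6)),("top",c1(314,91),(103,-38,6)),("top",c1(120,157),(69,38,24)),("top",c1(304,165),(69,-38,24)),("top",c1(92,493),(-67,38,24)),("top",c1(282,503),(-67,-38,24))]
s=[("side",c3(193,62),(103,-38,6)),("side",c3(268,70),(69,-38,24)),("side",c3(128,227),(69,38,24)),("side",c3(634,243),(-67,-38,24)),("side",c3(517,418),(-67,38,24)),("side",c3(63,218),(103,38,6))]
x0=[0.6,0.2,0.]
x0[:2]=back("top",[[220,300]],.02)[0,:2]
for o in(t,s,t+s): p=fit(o,x0,0); print("rack",p[:2]*1000,np.degrees(p[2]))
t=[("top",c2(425,532),(-165,58,0)),("top",c2(578,572),(-165,-58,0)),("top",c2(543,88),(180,58,0)),("top",c2(687,127),(180,-58,0))]
s=[("side",c4(605,541),(-165,58,0)),("side",c4(752,406),(-165,-58,0)),("side",c4(65,200),(180,58,0))]
x0=[0,0,-.2]; x0[:2]=back("top",[[375,265]],.012)[0,:2]
for o in(t,s,t+s): p=fit(o,x0,.012); print("deck",p[:2]*1000,np.degrees(p[2]))
pp=p
def T(L): c,s=np.cos(pp[2]),np.sin(pp[2]); return np.array([pp[0]+c*L[0]-s*L[1],pp[1]+s*L[0]+c*L[1],.012+L[2]])
# stop: near face top edge, x from image: z deck+19; top edge near at c2 (562,156)-(646,177); bottom?
for cam,uv in(("top",c2(562,157)),("top",c2(645,178)),("top",c2(567,139)),("top",c2(649,158)),("side",c4(152,187)),("side",c4(170,192))):
    X=back(cam,[uv],.031)[0]; d=X[:2]-pp[:2]; c,s=np.cos(pp[2]),np.sin(pp[2]); print(cam,"stop local",1000*np.array([c*d[0]+s*d[1],-s*d[0]+c*d[1]]))
for n in("cup_a","amber_a","cap_bin"):
    for d in env.outline_of("top",n)[:3]: print(n,round(d['p'],2),d['xy'],back("top",[d['xy']],.04)[0])
E
```

```text
[[0.1, -0.0], [0.3, -0.5], [-0.2, 0.0], [-0.2, 0.2], [0.3, 0.1], [-0.3, 0.2]]
rack [491.04263799 123.49578963] -1.1444872218333553
[[-0.6, -0.2], [0.5, -0.3], [2.3, 0.4], [-0.2, -0.3], [-0.2, 0.5], [-0.6, -0.1]]
rack [492.0636502  123.40144262] -1.5242961624508247
[[0.3, -0.3], [0.5, -0.7], [-0.1, -0.3], [-0.1, 0.0], [0.2, -0.2], [-0.4, 0.0], [-0.6, 0.0], [0.6, -0.1], [2.6, 0.7], [0.1, -0.2], [0.2, 0.7], [-0.4, 0.2]]
rack [491.49074279 123.49651828] -1.3277917239768133
[[-0.6, 0.2], [0.3, 1.1], [-0.5, -0.7], [1.0, -0.6]]
deck [ 585.67112409 -193.37255118] -13.708082278333743
[[-0.1, 0.2], [1.1, 0.1], [-1.1, -0.8]]
deck [ 586.51733818 -194.84793333] -13.954891296266315
[[-0.5, 0.0], [0.4, 0.9], [-0.3, -0.8], [1.2, -0.7], [0.2, 0.5], [1.2, 0.3], [-1.3, -0.4]]
deck [ 586.0196345 -193.6653789] -13.749654869085557
top stop local [125.12560499  31.04546787]
top stop local [125.97425912 -31.89082443]
top stop local [139.33111784  30.79793386]
top stop local [141.44053708 -31.21490433]
side stop local [134.88831034  35.53932708]
side stop local [125.63603393  32.22363738]
cup_a 0.83 [506.0, 361.1] [ 0.39604369 -0.45075035  0.04      ]
cup_a 0.54 [490.0, 295.9] [ 0.52424575 -0.420149    0.04      ]
amber_a 0.84 [129.9, 180.3] [0.74476497 0.3241186  0.04      ]
amber_a 0.63 [380.1, 261.0] [ 0.58913382 -0.19822387  0.04      ]
amber_a 0.61 [226.4, 184.8] [0.73881535 0.11931511 0.04      ]
cap_bin 0.82 [497.6, 233.4] [ 0.65174427 -0.43898258  0.04      ]
cap_bin 0.7 [505.9, 361.0] [ 0.396237   -0.45054955  0.04      ]
```

Both cameras agree: the rack fin is at (0.4915, 0.1235) with yaw −1.3°, deck_mid is at (0.586, −0.194) with yaw −13.75°, and the stop's near face is about 125.5 mm ahead of deck_mid. I'll turn the tool first; after that, tool z is rack-forward, x is rack-right and y is down.

Request:
carry_out(targets=[[[0,0,40],[0,8.3,0]],[[0,0,40],[0,8.3,0]],[[0,0,40],[0,8.4,0]],[[0,0,40],[0,0,0]],[[-20,0,40],[0,0,0]],[[-40,0,20],[0,0,0]],[[-45,0,0],[0,0,0]],[[-45,0,0],[0,0,0]],[[-45,0,0],[0,0,0]],[[-45,0,0],[0,0,0]],[[-45,0,0],[0,0,0]],[[-45,0,0],[0,0,0]]], jaw=1, squeeze=30)

```text
time_s: 1.75
tool_pos: [0.4833, -0.2345, 0.2228]
tool_rot: [-90.0, -0.0, -91.3]
force: [0.5, -0.1, 0.3]
grip_width: 0.0868
```

```bash
cat > go.py <<'E'
from h import *
def rel(target, yaw_rack):
    o=env.get_obs(); p=np.array(o['tool_pos']); R=Rn.from_euler('xyz',o['tool_rot'],degrees=True).as_matrix()
    Rt=Rn.from_euler('xyz',[-90,0,yaw_rack-90],degrees=True).as_matrix()
    print("t",o['time_s'],"pos",p.round(4),"rot",np.round(o['tool_rot'],2),"F",np.round(o['force'],1),"w",round(o['grip_width'],4),"j7",np.round(o['qpos'],0))
    print("shift mm in tool",(R.T@(np.array(target)-p)*1000).round(1),"turn",np.degrees(Rn.from_matrix(R.T@Rt).as_rotvec()).round(2))
E
python3 -c "
from go import *
rel([.4915,.1235,.030],-1.33)"
```

```text
t 1.75 pos [ 0.4833 -0.2345  0.2228] rot [-8.997e+01 -3.000e-02 -9.135e+01] F [ 0.5 -0.1  0.3] w 0.0868 j7 [ 36.   5. -14.  99.   1.  76. -69.]
shift mm in tool [-3.582e+02  1.926e+02 -3.000e-01] turn [-0.03 -0.02  0.03]
```

Request:
carry_out(targets=[[[-45,0,0],[0,0,0]],[[-45,0,0],[0,0,0]],[[-45,0,0],[0,0,0]],[[-45,0,0],[0,0,0]],[[-45,20,0],[0,0,0]],[[-40,25,0],[0,0,0]],[[-35,25,0],[0,0,0]],[[-20,25,0],[0,0,0]],[[0,0,0],[0,0,0]],[[0,0,0],[0,0,0]]])

```text
time_s: 2.75
tool_pos: [0.4908, 0.0833, 0.1276]
tool_rot: [-90.0, -0.0, -91.3]
force: [0.1, 0.0, 0.1]
grip_width: 0.0872
```

```bash
python3 -c "
from go import *
rel([.4915,.1235,.030],-1.33)
for c in('top','side'): cv2.imwrite(f'pics/{c}1.png',env.read_camera(c)[:,:,::-1])
crop('pics/top1.png',160,220,160,140,4,'pics/d1.png')
"
```

```text
t 2.75 pos [0.4908 0.0833 0.1276] rot [-9.003e+01 -3.000e-02 -9.130e+01] F [0.1 0.  0.1] w 0.0872 j7 [  18.    6.  -32.  110.    3.   65. -107.]
shift mm in tool [-40.3  97.6  -0.2] turn [0.03 0.03 0.03]
```

View pics/side1.png

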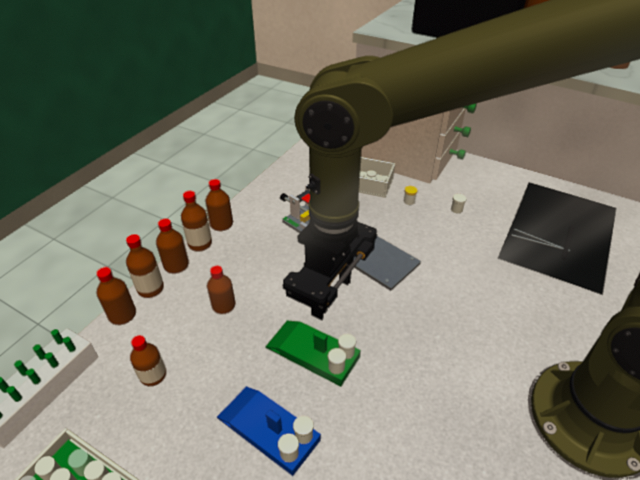

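The gripper (320,290) hangs above and right of the green rack (fin at 320,342) and everything else is undisturbed. I'll go sideways 40 mm, then down.

Request:
carry_out(targets=[[[-20,0,0],[0,0,0]],[[-20,10,0],[0,0,0]],[[0,20,0],[0,0,0]],[[0,20,0],[0,0,0]],[[0,20,0],[0,0,0]],[[0,15,0],[0,0,0]],[[0,8,0],[0,0,0]],[[0,4,0],[0,0,0]],[[0,0,0],[0,0,0]]])

```text
time_s: 3.75
tool_pos: [0.4922, 0.1233, 0.0307]
tool_rot: [-90.0, -0.0, -91.4]
force: [0.3, 0.0, 0.2]
grip_width: 0.0869
```

```bash
python3 -c "
from go import *
rel([.4915,.1235,.030],-1.33)
for c in('top','side'): cv2.imwrite(f'pics/{c}2.png',env.read_camera(c)[:,:,::-1])
crop('pics/side2.png',225,270,180,140,4,'pics/d2.png')
"
```

```text
t 3.75 pos [0.4922 0.1233 0.0307] rot [-89.99  -0.   -91.38] F [0.3 0.  0.2] w 0.0869 j7 [  13.   15.  -33.  114.   10.   54. -116.]
shift mm in tool [-0.2  0.7 -0.7] turn [-0.01 -0.05  0.  ]
```

View pics/d2.png

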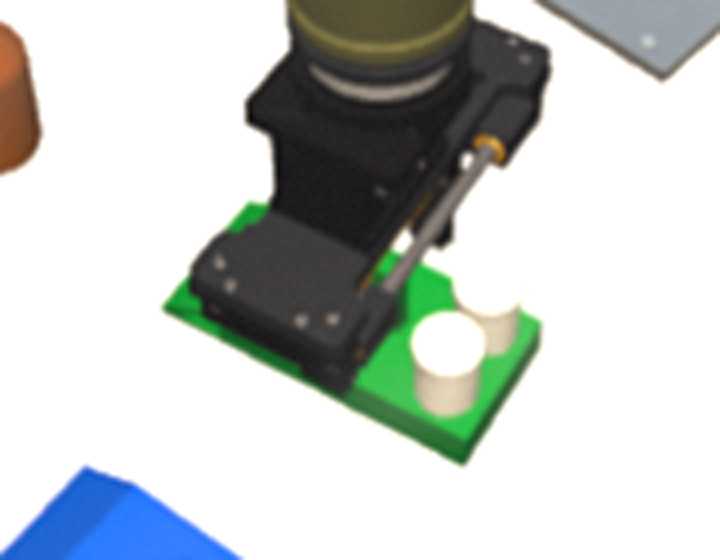

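The gripper straddles the fin with the cups (450,360 in the crop) clear. Closing now.

Request:
carry_out(targets=[[[0,0,0],[0,0,0]],[[0,0,0],[0,0,0]],[[0,0,0],[0,0,0]],[[0,0,0],[0,0,0]],[[0,0,0],[0,0,0]],[[0,0,0],[0,0,0]],[[0,0,0],[0,0,0]],[[0,0,0],[0,0,0]]], jaw=0, squeeze=45)

```text
time_s: 4.65
tool_pos: [0.4919, 0.1235, 0.0305]
tool_rot: [-90.0, -0.0, -91.3]
force: [0.0, -0.5, 0.5]
grip_width: 0.0307
```

Request:
carry_out(targets=[[[0,0,0],[0,0,0]],[[0,0,0],[0,0,0]],[[0,0,0],[0,0,0]],[[0,0,0],[0,0,0]],[[0,0,0],[0,0,0]],[[0,0,0],[0,0,0]]])

```text
time_s: 5.25
tool_pos: [0.4919, 0.1237, 0.0305]
tool_rot: [-90.0, 0.0, -91.3]
force: [-0.2, -0.3, -0.3]
grip_width: 0.012
```

Request:
carry_out(targets=[[[0,-5,0],[0,0,0]],[[0,-10,0],[0,0,0]],[[0,-20,0],[0,0,0]],[[0,-20,0],[0,0,0]],[[0,-5,0],[0,0,0]],[[0,0,0],[0,0,0]],[[0,0,0],[0,0,0]]])

```text
time_s: 5.95
tool_pos: [0.4912, 0.1232, 0.0899]
tool_rot: [-90.1, -0.0, -91.4]
force: [-0.8, 0.8, -3.1]
grip_width: 0.0122
```

```bash
python3 -c "
from go import *
rel([.4743,-.1664,.0905],-13.75)
cv2.imwrite('pics/side3.png',env.read_camera('side')[:,:,::-1])
crop('pics/side3.png',225,230,180,150,4,'pics/d3.png')
"
```

```text
t 5.95 pos [0.4912 0.1232 0.0899] rot [-9.007e+01 -3.000e-02 -9.135e+01] F [-0.8  0.8 -3.1] w 0.0122 j7 [  14.   10.  -33.  111.    6.   61. -113.]
shift mm in tool [290.   -0.5 -10.1] turn [ 0.06 12.4   0.04]
```

View pics/d3.png

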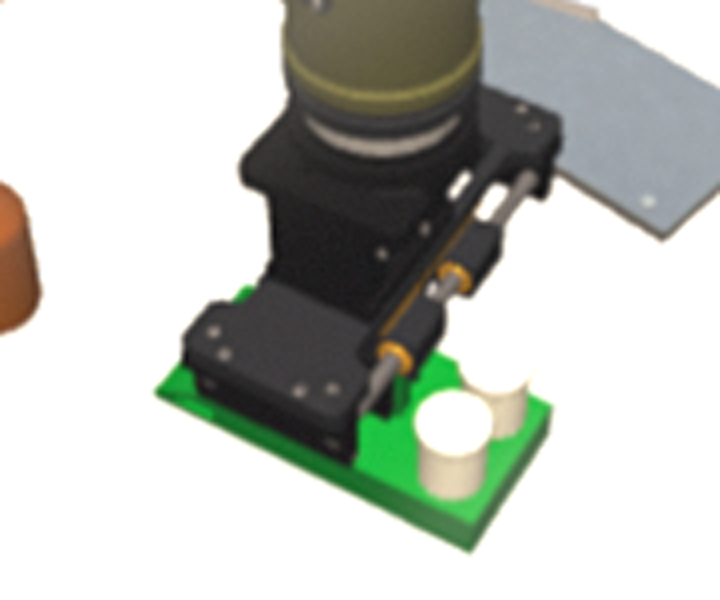

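The rack is lifted level in the grip, with 3 N of weight shown on the wrist. Carrying it to the deck mouth.

Request:
carry_out(targets=[[[10,0,0],[0,0,0]],[[25,0,-2],[0,0,0]],[[40,0,-2],[0,0,0]],[[45,0,-2],[0,0,0]],[[45,0,-2],[0,0,0]],[[45,0,-2],[0,0,0]],[[40,0,0],[0,0,0]],[[25,0,0],[0,0,0]],[[15,0,0],[0,4,0]],[[0,0,0],[0,4.4,0]],[[0,0,0],[0,4,0]],[[0,0,0],[0,0,0]]])

```text
time_s: 7.2
tool_pos: [0.474, -0.1668, 0.0897]
tool_rot: [-90.1, -0.0, -103.8]
force: [0.9, 0.4, -3.4]
grip_width: 0.0115
```

Request:
carry_out(targets=[[[0,0,0],[0,0,0]],[[0,0,0],[0,0,0]]])

```text
time_s: 7.4
tool_pos: [0.4747, -0.1661, 0.0902]
tool_rot: [-90.0, -0.0, -103.7]
force: [0.5, 0.7, -3.2]
grip_width: 0.0118
```

```bash
python3 -c "
from go import *
rel([.4743,-.1664,.0445],-13.75)
for c in('top','side'): cv2.imwrite(f'pics/{c}4.png',env.read_camera(c)[:,:,::-1])
crop('pics/top4.png',300,140,160,240,2.5,'pics/a.png');crop('pics/side4.png',270,170,190,170,4,'pics/b.png')
"
```

```text
t 7.4 pos [ 0.4747 -0.1661  0.0902] rot [ -90.03   -0.   -103.68] F [ 0.5  0.7 -3.2] w 0.0118 j7 [ 34.   8. -19. 112.   3.  60. -90.]
shift mm in tool [ 0.4 45.7 -0.3] turn [0.03 0.07 0.  ]
```

View pics/a.png

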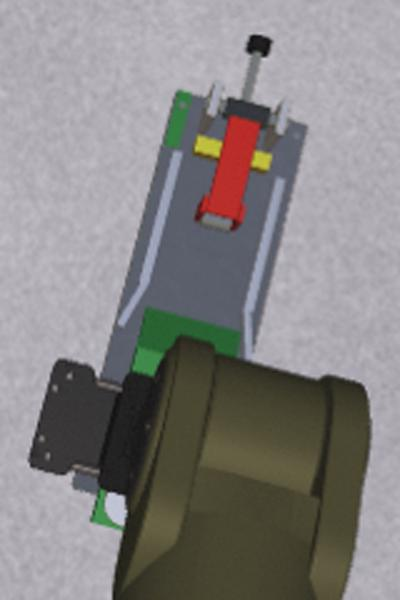

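View pics/b.png

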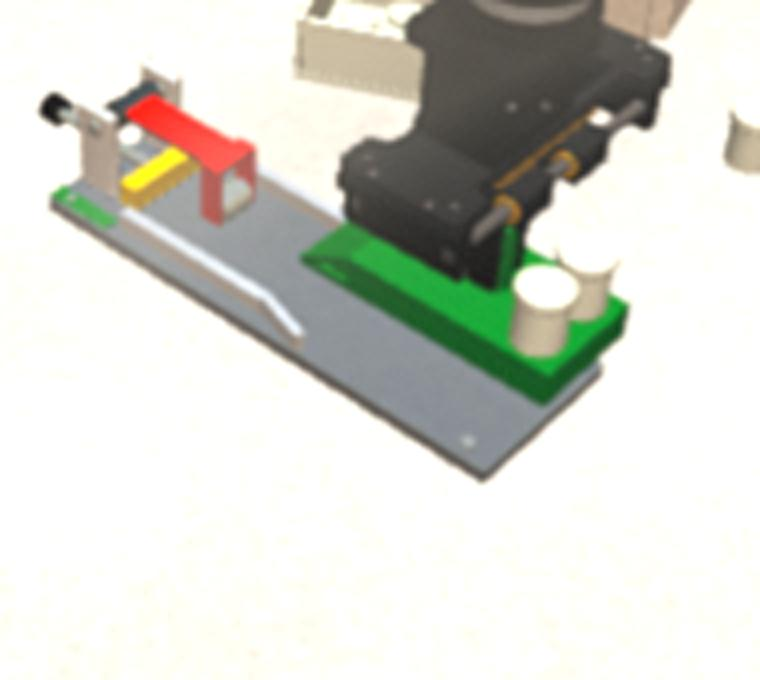

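The rack hangs level over the deck. In the top crop its nose (145–240, 310–330) is between the flares and clear of the roller. Lowering.

Request:
carry_out(targets=[[[0,12,0],[0,0,0]],[[0,15,0],[0,0,0]],[[0,11,0],[0,0,0]],[[0,5,0],[0,0,0]],[[0,2,0],[0,0,0]],[[0,0,0],[0,0,0]],[[0,0,0],[0,0,0]]])

```text
time_s: 8.2
tool_pos: [0.4755, -0.1663, 0.046]
tool_rot: [-89.9, -0.0, -103.7]
force: [-0.2, -0.4, -2.9]
grip_width: 0.0117
```

Request:
carry_out(targets=[[[0,1,0],[0,0,0]],[[0,0.5,0],[0,0,0]],[[0,0,0],[0,0,0]]])

```text
time_s: 8.5
tool_pos: [0.4751, -0.1662, 0.0442]
tool_rot: [-90.0, -0.0, -103.7]
force: [0.2, 0.0, -2.2]
grip_width: 0.0119
```

Request:
carry_out(targets=[[[0,1,0],[0,0,0]],[[0,0.5,0],[0,0,0]],[[0,0,0],[0,0,0]]])

```text
time_s: 8.8
tool_pos: [0.4751, -0.1661, 0.0426]
tool_rot: [-90.0, -0.0, -103.8]
force: [-0.1, -0.5, -3.0]
grip_width: 0.0116
```

Request:
carry_out(targets=[[[0,0.5,0],[0,0,0]],[[0,0,0],[0,0,0]],[[0,0,0],[0,0,0]]])

```text
time_s: 9.1
tool_pos: [0.4751, -0.1661, 0.0425]
tool_rot: [-90.0, -0.0, -103.7]
force: [-2.4, 0.4, 4.3]
grip_width: 0.012
```

Contact at z = 0.0425. I'll ease off slightly and slide into the guides, watching the side force.

Request:
carry_out(targets=[[[0,-0.4,0],[0,0,0]],[[0,0,5],[0,0,0]],[[0,0,8],[0,0,0]],[[0,0,8],[0,0,0]],[[0,0,6],[0,0,0]],[[0,0,3],[0,0,0]],[[0,0,0],[0,0,0]]])

```text
time_s: 9.8
tool_pos: [0.5054, -0.1735, 0.0425]
tool_rot: [-89.9, 0.0, -103.7]
force: [1.4, -0.4, 0.7]
grip_width: 0.0115
```

```bash
cat >> go.py <<'E'
def deck(x):  # target TCP with fin at local x
    u=np.array([np.cos(np.radians(-13.75)),np.sin(np.radians(-13.75))]); p=np.array([.586,-.1937])+u*x
    rel([p[0],p[1],.0425],-13.75)
    o=env.get_obs(); R=Rn.from_euler('xyz',o['tool_rot'],degrees=True).as_matrix(); print("F tool",(R.T@np.array(o['force'])).round(1),"T tool",(R.T@np.array(o['wrist_torque'])).round(2))
E
python3 -c "
from go import *
deck(0.0225)
for c in('top','side'): cv2.imwrite(f'pics/{c}5.png',env.read_camera(c)[:,:,::-1])
crop('pics/top5.png',330,150,110,160,3.5,'pics/a.png');crop('pics/side5.png',270,170,190,150,4,'pics/b.png')
"
```

```text
t 9.8 pos [ 0.5054 -0.1735  0.0425] rot [-8.9910e+01  1.0000e-02 -1.0374e+02] F [ 1.4 -0.4  0.7] w 0.0115 j7 [ 33.  15. -18. 110.   6.  56. -92.]
shift mm in tool [  0.5   0.2 105.6] turn [-0.09  0.01 -0.01]
F tool [ 0.  -0.7  1.5] T tool [0.09 0.02 0.09]
```

View pics/a.png

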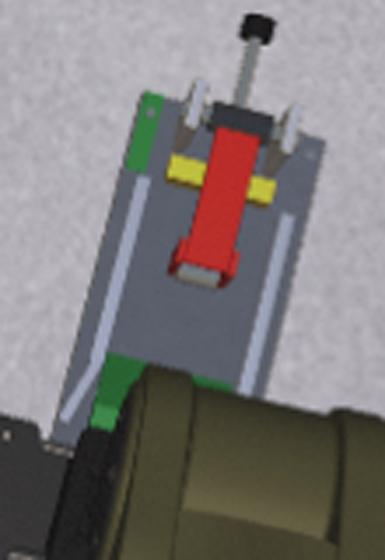

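View pics/b.png

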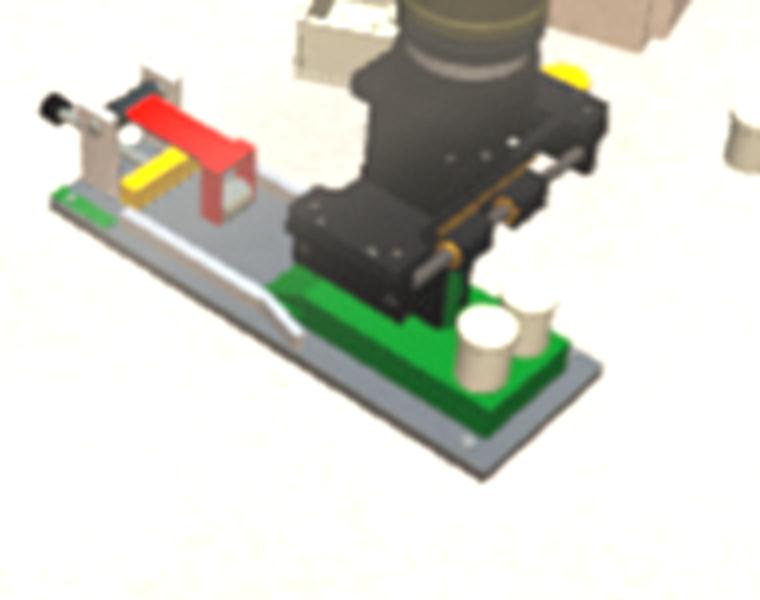

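The nose has entered the parallel guides (top crop 105–240, ~360–385) with no side force. Going on toward the roller.

Request:
carry_out(targets=[[[0,0,5],[0,0,0]],[[0,0,7],[0,0,0]],[[0,0,7],[0,0,0]],[[0,0,5],[0,0,0]],[[0,0,0],[0,0,0]]])

```text
time_s: 10.4
tool_pos: [0.529, -0.1792, 0.0425]
tool_rot: [-89.9, 0.0, -103.7]
force: [1.0, -1.0, 2.2]
grip_width: 0.0118
```

```bash
python3 -c "
from go import *
deck(0.0225)"
```

```text
t 10.4 pos [ 0.529  -0.1792  0.0425] rot [ -89.89    0.   -103.73] F [ 1.  -1.   2.2] w 0.0118 j7 [ 32.  17. -18. 107.   6.  56. -93.]
shift mm in tool [ 0.5  0.2 81.3] turn [-0.11  0.02 -0.  ]
F tool [ 0.7 -2.2  1.2] T tool [ 0.12  0.04 -0.  ]
```

Request:
carry_out(targets=[[[0,-0.2,5],[0,0,0]],[[0,0,6],[0,0,0]],[[0,0,6],[0,0,0]],[[0,0,5],[0,0,0]],[[0,0,0],[0,0,0]]])

```text
time_s: 10.9
tool_pos: [0.5502, -0.1844, 0.0426]
tool_rot: [-89.9, 0.0, -103.7]
force: [1.9, -0.1, 0.3]
grip_width: 0.0121
```

Request:
carry_out(targets=[[[0,0,3],[0,0,0]],[[0,0,3],[0,0,0]],[[0,0,3],[0,0,0]],[[0,0,3],[0,0,0]]])

```text
time_s: 11.3
tool_pos: [0.5606, -0.1871, 0.0426]
tool_rot: [-90.0, -0.0, -103.7]
force: [-1.6, 0.8, 2.6]
grip_width: 0.0117
```

```bash
python3 -c "
from go import *
deck(0.0225)
for c in('top','side'): cv2.imwrite(f'pics/{c}6.png',env.read_camera(c)[:,:,::-1])
crop('pics/top6.png',330,150,110,160,3.5,'pics/a.png');crop('pics/side6.png',270,170,190,150,4,'pics/b.png')
"
```

```text
t 11.3 pos [ 0.5606 -0.1871  0.0426] rot [-9.0010e+01 -1.0000e-02 -1.0375e+02] F [-1.6  0.8  2.6] w 0.0117 j7 [ 31.  21. -18. 102.   7.  58. -94.]
shift mm in tool [ 0.4  0.  48.8] turn [0.01 0.   0.01]
F tool [-0.4 -2.6 -1.8] T tool [-0.41 -0.04  0.07]
```

View pics/a.png

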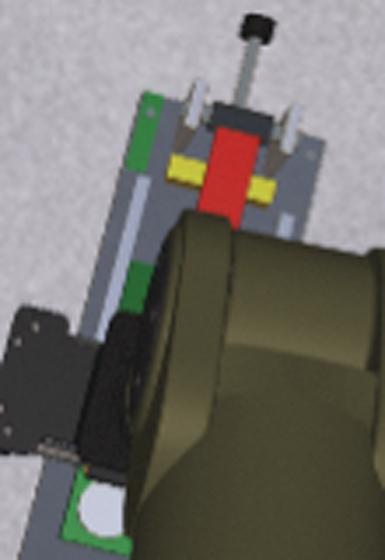

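View pics/b.png

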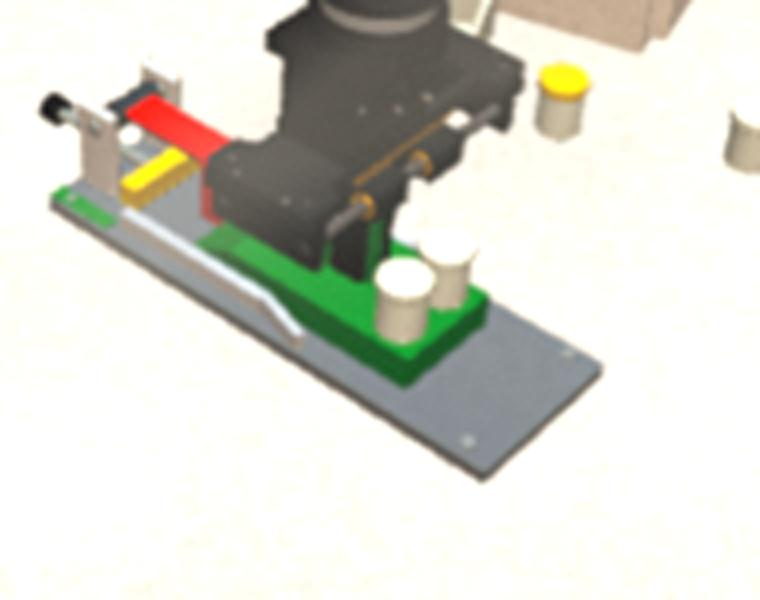

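The nose (200,240 in side crop) is just reaching the roller and the pitch moment is starting. I'll push up the ramp slowly.

Request:
carry_out(targets=[[[0,0,3],[0,0,0]],[[0,0,3],[0,0,0]],[[0,0,3],[0,0,0]],[[0,0,3],[0,0,0]]])

```text
time_s: 11.8
tool_pos: [0.5692, -0.1892, 0.0426]
tool_rot: [-90.4, -0.0, -103.8]
force: [-11.0, 3.2, 10.0]
grip_width: 0.0116
```

```bash
python3 -c "
from go import *
deck(0.0225)"
```

```text
t 11.8 pos [ 0.5692 -0.1892  0.0426] rot [-9.0410e+01 -3.0000e-02 -1.0376e+02] F [-11.    3.2  10. ] w 0.0116 j7 [ 31.  22. -18. 101.   8.  59. -94.]
shift mm in tool [ 0.3 -0.2 39.9] turn [ 0.41 -0.01  0.03]
F tool [ -0.5  -9.9 -11.5] T tool [-2.05  0.01  0.11]
```

Request:
carry_out(targets=[[[0,0,3],[0,0,0]],[[0,0,3],[0,0,0]],[[0,0,3],[0,0,0]]])

```text
time_s: 12.1
tool_pos: [0.5778, -0.1913, 0.0426]
tool_rot: [-90.4, -0.0, -103.8]
force: [-11.7, 2.6, 9.6]
grip_width: 0.0118
```

```bash
python3 -c "
from go import *
deck(0.0225)"
```

```text
t 12.1 pos [ 0.5778 -0.1913  0.0426] rot [-9.0410e+01 -3.0000e-02 -1.0375e+02] F [-11.7   2.6   9.6] w 0.0118 j7 [ 30.  23. -18.  99.   8.  59. -94.]
shift mm in tool [ 0.4 -0.1 31. ] turn [ 0.41 -0.    0.03]
F tool [  0.3  -9.5 -12. ] T tool [-2.06 -0.03  0.05]
```

Request:
carry_out(targets=[[[0,0,3],[0,0,0]],[[0,0,3],[0,0,0]],[[0,0,3],[0,0,0]],[[0,0,2],[0,0,0]]])

```text
time_s: 12.5
tool_pos: [0.5888, -0.194, 0.0426]
tool_rot: [-90.4, -0.0, -103.8]
force: [-11.0, 2.1, 7.2]
grip_width: 0.0118
```

```bash
python3 -c "
from go import *
deck(0.0225)
for c in('top','side'): cv2.imwrite(f'pics/{c}7.png',env.read_camera(c)[:,:,::-1])
crop('pics/side7.png',270,170,150,110,5,'pics/b.png')
"
```

```text
t 12.5 pos [ 0.5888 -0.194   0.0426] rot [-9.0380e+01 -2.0000e-02 -1.0375e+02] F [-11.    2.1   7.2] w 0.0118 j7 [ 30.  24. -17.  98.   8.  60. -94.]
shift mm in tool [ 0.4 -0.1 19.7] turn [ 0.38 -0.    0.02]
F tool [  0.6  -7.1 -11.2] T tool [-1.56 -0.03  0.13]
```

View pics/b.png

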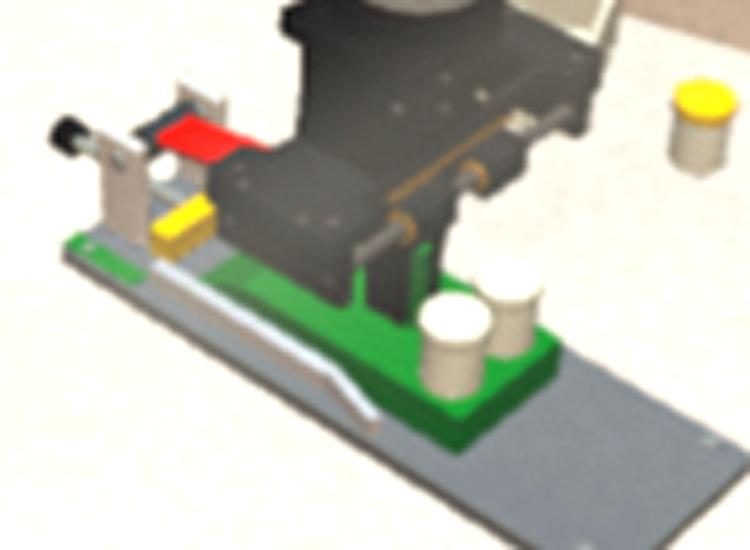

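The arm is lifted and the nose (205,270 in the crop) is approaching the yellow stop. Slowing down.

Request:
carry_out(targets=[[[0,0,2],[0,0,0]],[[0,0,2],[0,0,0]],[[0,0,2],[0,0,0]],[[0,0,1],[0,0,0]],[[0,0,0],[0,0,0]]])

```text
time_s: 13.1
tool_pos: [0.5974, -0.1961, 0.0426]
tool_rot: [-90.2, -0.0, -103.8]
force: [-4.7, 1.9, 3.6]
grip_width: 0.0115
```

```bash
python3 -c "
from go import *
deck(0.0225)"
```

```text
t 13.1 pos [ 0.5974 -0.1961  0.0426] rot [-9.0160e+01 -1.0000e-02 -1.0375e+02] F [-4.7  1.9  3.6] w 0.0115 j7 [ 30.  25. -17.  97.   8.  60. -94.]
shift mm in tool [ 0.4  0.  10.9] turn [ 0.16 -0.    0.01]
F tool [-0.7 -3.5 -5. ] T tool [-0.94  0.    0.04]
```

On the toe now, with push down to 5 N. About 11 mm remain by the camera estimate. Creeping in.

Request:
carry_out(targets=[[[0,0,1],[0,0,0]],[[0,0,1],[0,0,0]],[[0,0,1],[0,0,0]],[[0,0,1],[0,0,0]]])

```text
time_s: 13.5
tool_pos: [0.601, -0.197, 0.0426]
tool_rot: [-90.2, -0.0, -103.7]
force: [-5.4, 1.4, 5.2]
grip_width: 0.0117
```

Request:
carry_out(targets=[[[0,0,1],[0,0,0]],[[0,0,1],[0,0,0]],[[0,0,0.5],[0,0,0]]])

```text
time_s: 13.8
tool_pos: [0.6035, -0.1976, 0.0426]
tool_rot: [-90.2, -0.0, -103.7]
force: [-5.5, 1.2, 4.8]
grip_width: 0.0114
```

```bash
python3 -c "
from go import *
deck(0.0225)
for c in('top','side'): cv2.imwrite(f'pics/{c}8.png',env.read_camera(c)[:,:,::-1])
crop('pics/side8.png',270,190,90,65,8,'pics/b.png')
"
```

```text
t 13.8 pos [ 0.6035 -0.1976  0.0426] rot [-9.0170e+01 -1.0000e-02 -1.0375e+02] F [-5.5  1.2  4.8] w 0.0114 j7 [ 30.  26. -17.  96.   9.  60. -94.]
shift mm in tool [0.4 0.1 4.6] turn [0.17 0.   0.01]
F tool [ 0.1 -4.8 -5.7] T tool [-1.09  0.04  0.07]
```

View pics/b.png

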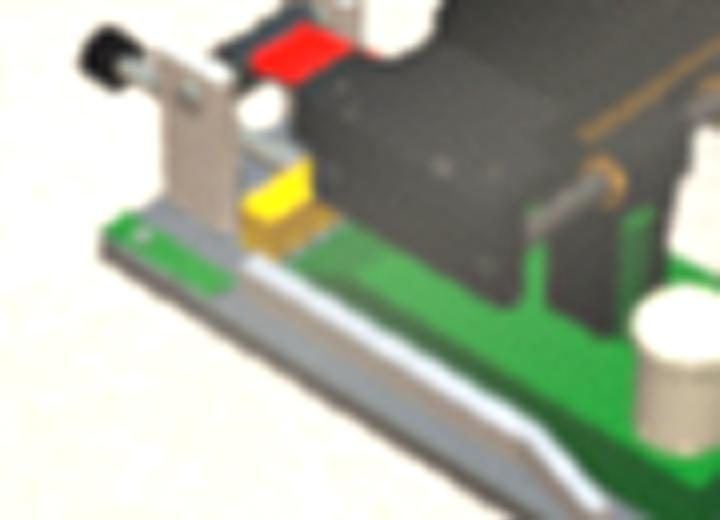

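There is still a small dark gap between the nose (290,260) and the stop's face (265,245). Half-millimetre steps from here.

Request:
carry_out(targets=[[[0,0,0.5],[0,0,0]],[[0,0,0.5],[0,0,0]],[[0,0,0.5],[0,0,0]]])

```text
time_s: 14.2
tool_pos: [0.6049, -0.1979, 0.0426]
tool_rot: [-90.2, -0.0, -103.7]
force: [-7.0, 1.3, 4.3]
grip_width: 0.0117
```

Request:
carry_out(targets=[[[0,0,0.5],[0,0,0]],[[0,0,0.5],[0,0,0]]])

```text
time_s: 14.4
tool_pos: [0.6058, -0.1981, 0.0426]
tool_rot: [-90.2, -0.0, -103.8]
force: [-6.0, 0.7, 4.7]
grip_width: 0.0113
```

Request:
carry_out(targets=[[[0,0,0.5],[0,0,0]]])

```text
time_s: 14.5
tool_pos: [0.6064, -0.1982, 0.0426]
tool_rot: [-90.2, -0.0, -103.8]
force: [-5.7, 1.3, 4.7]
grip_width: 0.0118
```

Request:
carry_out(targets=[[[0,0,0.4],[0,0,0]]])

```text
time_s: 14.6
tool_pos: [0.6068, -0.1984, 0.0426]
tool_rot: [-90.2, -0.0, -103.8]
force: [-6.3, 1.0, 5.2]
grip_width: 0.0116
```

Request:
carry_out(targets=[[[0,0,0.4],[0,0,0]]])

```text
time_s: 14.7
tool_pos: [0.6071, -0.1984, 0.0426]
tool_rot: [-90.2, -0.0, -103.7]
force: [-5.9, 2.1, 4.8]
grip_width: 0.0118
```

Request:
carry_out(targets=[[[0,0,0.3],[0,0,0]]])

```text
time_s: 14.8
tool_pos: [0.6075, -0.1985, 0.0426]
tool_rot: [-90.2, -0.0, -103.7]
force: [-6.0, 1.7, 4.9]
grip_width: 0.0113
```

```bash
python3 -c "
from go import *
deck(0.0225)
for c in('top','side'): cv2.imwrite(f'pics/{c}9.png',env.read_camera(c)[:,:,::-1])
crop('pics/side9.png',270,190,90,65,8,'pics/b.png')
"
```

```text
t 14.8 pos [ 0.6075 -0.1985  0.0426] rot [-9.0180e+01 -1.0000e-02 -1.0375e+02] F [-6.   1.7  4.9] w 0.0113 j7 [ 29.  26. -17.  95.   9.  60. -94.]
shift mm in tool [0.4 0.1 0.5] turn [0.18 0.   0.01]
F tool [-0.3 -4.8 -6.2] T tool [-1.05  0.03  0.05]
```

View pics/b.png

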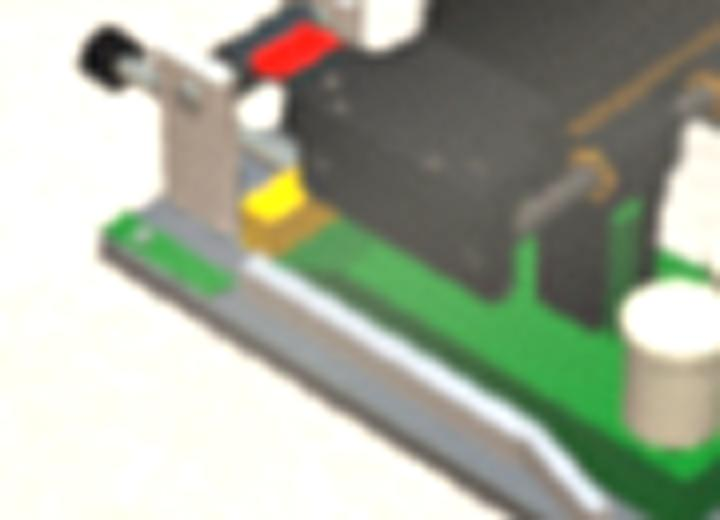

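The stop hasn't moved (240–335, 170–250) and the nose is nearly on it; push is still at the 6 N baseline. Continuing in 0.3–0.4 mm steps.

Request:
carry_out(targets=[[[0,0,0.4],[0,0,0]]])

```text
time_s: 15.0
tool_pos: [0.6078, -0.1986, 0.0426]
tool_rot: [-90.2, -0.0, -103.7]
force: [-6.0, 1.5, 4.2]
grip_width: 0.0115
```

Request:
carry_out(targets=[[[0,0,0.4],[0,0,0]]])

```text
time_s: 15.1
tool_pos: [0.6082, -0.1987, 0.0425]
tool_rot: [-90.2, -0.0, -103.8]
force: [-5.9, 2.1, 3.7]
grip_width: 0.0114
```

Request:
carry_out(targets=[[[0,0,0.4],[0,0,0]]])

```text
time_s: 15.2
tool_pos: [0.6086, -0.1988, 0.0426]
tool_rot: [-90.2, -0.0, -103.8]
force: [-5.0, 0.7, 4.6]
grip_width: 0.0117
```

Request:
carry_out(targets=[[[0,0,0.4],[0,0,0]]])

```text
time_s: 15.3
tool_pos: [0.609, -0.1989, 0.0426]
tool_rot: [-90.2, -0.0, -103.7]
force: [-5.1, 0.9, 4.0]
grip_width: 0.0118
```

Request:
carry_out(targets=[[[0,0,0.4],[0,0,0]]])

```text
time_s: 15.4
tool_pos: [0.6094, -0.199, 0.0426]
tool_rot: [-90.2, -0.0, -103.7]
force: [-5.4, 1.4, 5.0]
grip_width: 0.0115
```

Request:
carry_out(targets=[[[0,0,0.4],[0,0,0]]])

```text
time_s: 15.5
tool_pos: [0.6098, -0.1991, 0.0426]
tool_rot: [-90.2, -0.0, -103.7]
force: [-6.4, 2.2, 4.6]
grip_width: 0.0118
```

Request:
carry_out(targets=[[[0,0,0.3],[0,0,0]]])

```text
time_s: 15.6
tool_pos: [0.61, -0.1992, 0.0425]
tool_rot: [-90.2, -0.0, -103.8]
force: [-5.2, 2.3, 3.8]
grip_width: 0.0118
```

```bash
python3 -c "
from go import *
deck(0.0225)
for c in('top','side'): cv2.imwrite(f'pics/{c}10.png',env.read_camera(c)[:,:,::-1])
ims=[]
for n in(8,9,10):
    crop(f'pics/side{n}.png',295,200,30,26,8,'pics/x.png');a=cv2.imread('pics/x.png')
    crop(f'pics/top{n}.png',370,180,30,26,8,'pics/x.png');ims.append(np.vstack([a,cv2.imread('pics/x.png')]))
cv2.imwrite('pics/e.png',np.hstack(ims))
"
```

```text
t 15.6 pos [ 0.61   -0.1992  0.0425] rot [-9.0180e+01 -1.0000e-02 -1.0375e+02] F [-5.2  2.3  3.8] w 0.0118 j7 [ 29.  27. -17.  95.   9.  60. -94.]
shift mm in tool [ 0.4  0.1 -2.1] turn [ 0.18 -0.    0.01]
F tool [-1.  -3.8 -5.6] T tool [-1.07 -0.05  0.09]
```

View pics/e.png

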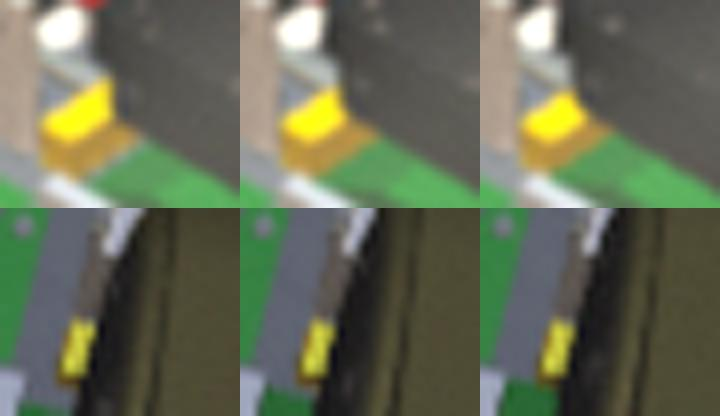

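The yellow block is at the same pixels in all three frames, and the green nose is closing on it. No contact force yet, so I continue.

Request:
carry_out(targets=[[[0,0,0.3],[0,0,0]]])

```text
time_s: 15.8
tool_pos: [0.6103, -0.1992, 0.0426]
tool_rot: [-90.2, -0.0, -103.8]
force: [-5.1, 0.8, 4.5]
grip_width: 0.0118
```

Request:
carry_out(targets=[[[0,0,0.3],[0,0,0]]])

```text
time_s: 15.9
tool_pos: [0.6107, -0.1993, 0.0426]
tool_rot: [-90.2, -0.0, -103.7]
force: [-5.4, 1.4, 4.6]
grip_width: 0.0118
```

Request:
carry_out(targets=[[[0,0,0.3],[0,0,0]]])

```text
time_s: 16.0
tool_pos: [0.6109, -0.1993, 0.0426]
tool_rot: [-90.2, -0.0, -103.7]
force: [-5.2, 2.0, 4.9]
grip_width: 0.0113
```

Request:
carry_out(targets=[[[0,0,0.3],[0,0,0]]])

```text
time_s: 16.1
tool_pos: [0.6108, -0.1993, 0.0426]
tool_rot: [-90.2, -0.0, -103.8]
force: [-6.3, 2.3, 6.4]
grip_width: 0.0117
```

The motion stalled at x = 0.611 and force has risen a little, which suggests first contact. One more small step to confirm.

Request:
carry_out(targets=[[[0,0,0.2],[0,0,0]]])

```text
time_s: 16.2
tool_pos: [0.6108, -0.1994, 0.0426]
tool_rot: [-90.3, -0.0, -103.8]
force: [-7.5, 2.0, 6.5]
grip_width: 0.0117
```

Request:
carry_out(targets=[[[0,0,0],[0,0,0]]])

```text
time_s: 16.3
tool_pos: [0.6108, -0.1993, 0.0425]
tool_rot: [-90.3, -0.0, -103.8]
force: [-7.8, 2.0, 7.2]
grip_width: 0.0119
```

```bash
python3 -c "
from go import *
deck(0.0225)
for c in('top','side'): cv2.imwrite(f'pics/{c}11.png',env.read_camera(c)[:,:,::-1])
deck(0.0225)
ims=[]
for n in(8,10,11):
    crop(f'pics/side{n}.png',295,200,30,26,8,'pics/x.png');a=cv2.imread('pics/x.png')
    crop(f'pics/top{n}.png',370,180,30,26,8,'pics/x.png');ims.append(np.vstack([a,cv2.imread('pics/x.png')]))
cv2.imwrite('pics/e.png',np.hstack(ims))
"
```

```text
t 16.3 pos [ 0.6108 -0.1993  0.0425] rot [-9.0260e+01 -1.0000e-02 -1.0375e+02] F [-7.8  2.   7.2] w 0.0119 j7 [ 29.  27. -17.  94.   9.  60. -94.]
shift mm in tool [ 0.4  0.1 -2.9] turn [ 0.26 -0.    0.01]
F tool [-0.1 -7.1 -8.1] T tool [-1.34 -0.02  0.12]
t 16.4 pos [ 0.6108 -0.1993  0.0426] rot [-9.0250e+01 -1.0000e-02 -1.0375e+02] F [-7.6  2.2  6.3] w 0.0121 j7 [ 29.  27. -17.  94.   9.  60. -94.]
shift mm in tool [ 0.4  0.1 -3. ] turn [ 0.25 -0.    0.01]
F tool [-0.3 -6.3 -7.9] T tool [-1.32  0.05  0.09]
```

View pics/e.png

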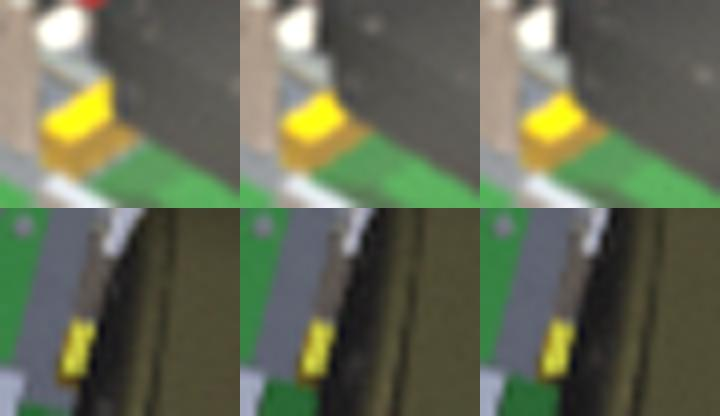

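Contact is confirmed: no travel for the last 0.5 mm commanded, push up about 2 N to 8 N, and the stop still at its original pixels. Letting go.

Request:
carry_out(targets=[[[0,0,0],[0,0,0]],[[0,0,0],[0,0,0]],[[0,0,0],[0,0,0]],[[0,0,0],[0,0,0]],[[0,0,0],[0,0,0]],[[0,0,0],[0,0,0]],[[0,0,0],[0,0,0]],[[0,0,0],[0,0,0]]], jaw=0.6)

```text
time_s: 17.2
tool_pos: [0.6127, -0.1998, 0.0426]
tool_rot: [-90.0, -0.0, -103.7]
force: [-0.9, -0.4, 0.1]
grip_width: 0.0515
```

Request:
carry_out(targets=[[[0,-5,0],[0,0,0]],[[0,-15,0],[0,0,0]],[[0,-25,0],[0,0,0]],[[0,-40,0],[0,0,0]],[[0,-40,0],[0,0,0]],[[0,-30,-40],[0,0,0]],[[0,0,-45],[0,0,0]],[[0,0,-45],[0,0,0]],[[-45,0,-10],[0,0,0]],[[-45,0,0],[0,0,0]],[[-45,0,0],[0,0,0]],[[-45,0,0],[0,0,0]]])

```text
time_s: 18.4
tool_pos: [0.5199, 0.0099, 0.1996]
tool_rot: [-89.8, -0.0, -103.8]
force: [1.0, -0.2, -0.5]
grip_width: 0.0522
```

Request:
carry_out(targets=[[[-45,0,0],[0,0,0]],[[-40,0,0],[0,0,0]],[[-30,0,0],[0,0,0]],[[0,0,0],[0,0,0]],[[0,0,0],[0,0,0]]])

```text
time_s: 18.9
tool_pos: [0.5469, 0.1205, 0.1986]
tool_rot: [-89.9, -0.0, -103.6]
force: [-0.1, -0.2, -0.4]
grip_width: 0.0525
```

```bash
python3 -c "
from go import *
print(env.get_obs()['time_s'])
for c in('top','side'): cv2.imwrite(f'pics/{c}12.png',env.read_camera(c)[:,:,::-1])
crop('pics/top12.png',330,150,110,160,3.6,'pics/a.png');crop('pics/side12.png',275,180,130,95,6,'pics/b.png')
"
```

```text
18.9
```

View pics/a.png

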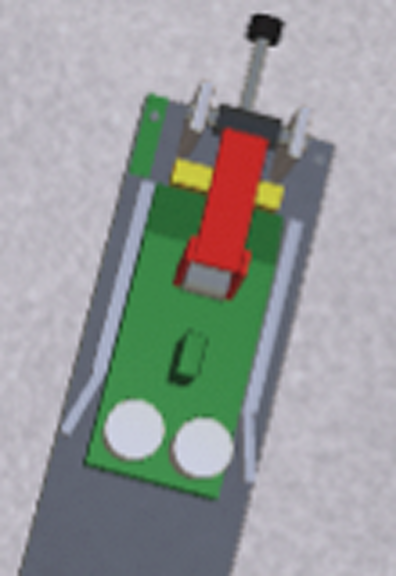

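View pics/b.png

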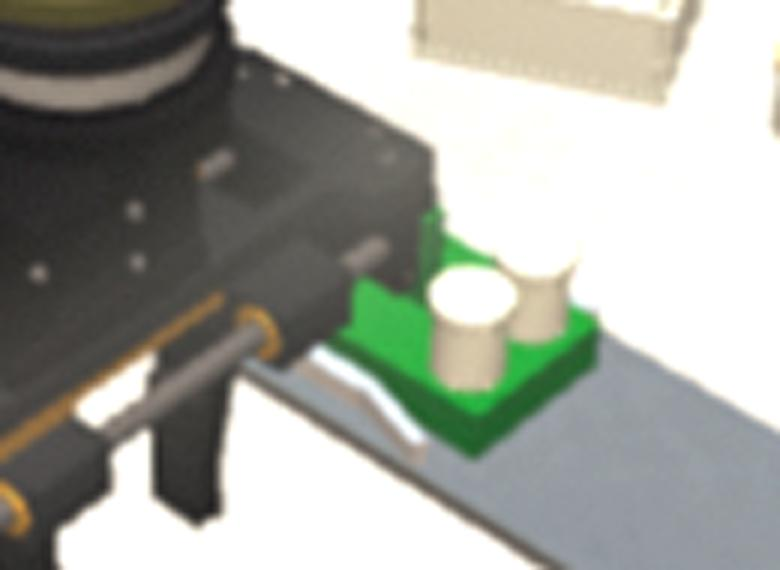

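Top view: the rack is between the rails under the roller, nose at the yellow stop, fin at (187,355). The side view is blocked by the gripper, so I'll move aside and check.

Request:
carry_out(targets=[[[-45,0,-20],[0,0,0]],[[-45,0,-20],[0,0,0]],[[-45,0,0],[0,0,0]],[[-45,0,0],[0,0,0]],[[-45,0,0],[0,0,0]],[[0,0,0],[0,0,0]],[[0,0,0],[0,0,0]]])

```text
time_s: 19.7
tool_pos: [0.5615, 0.3475, 0.1971]
tool_rot: [-90.0, -0.1, -103.7]
force: [-0.0, -0.9, 0.5]
grip_width: 0.0524
```

```bash
python3 -c "
from go import *
o=env.get_obs();print(o['time_s'],o['tool_pos'])
for c in('top','side'): cv2.imwrite(f'pics/{c}13.png',env.read_camera(c)[:,:,::-1])
crop('pics/side13.png',270,180,130,95,6,'pics/b.png')
ims=[]
for n in(0,13):
    crop(f'pics/top{n}.png',370,178,50,40,7,'pics/x.png');ims.append(cv2.imread('pics/x.png'))
cv2.imwrite('pics/e.png',np.hstack(ims))
def edge(n):
    im=cv2.imread(f'pics/top{n}.png'); h=cv2.cvtColor(im,cv2.COLOR_BGR2HSV); m=cv2.inRange(h,(22,120,90),(38,255,255))[185:215,370:415]; l=m[:,:18];r=m[:,18:]
    return [ (cv2.moments(x,True)['m00'],round(cv2.moments(x,True)['m10']/cv2.moments(x,True)['m00'],2),round(cv2.moments(x,True)['m01']/cv2.moments(x,True)['m00'],2)) for x in (l,r)]
for n in(0,5,12,13): print(n,edge(n))
"
```

```text
19.7 [0.5615395  0.34747949 0.19708725]
0 [(52.0, 12.87, 12.98), (35.0, 15.23, 18.29)]
5 [(59.0, 12.64, 13.14), (43.0, 15.44, 18.56)]
12 [(63.0, 12.71, 13.14), (43.0, 15.3, 18.4)]
13 [(52.0, 12.87, 12.98), (35.0, 14.86, 18.14)]
```

View pics/b.png

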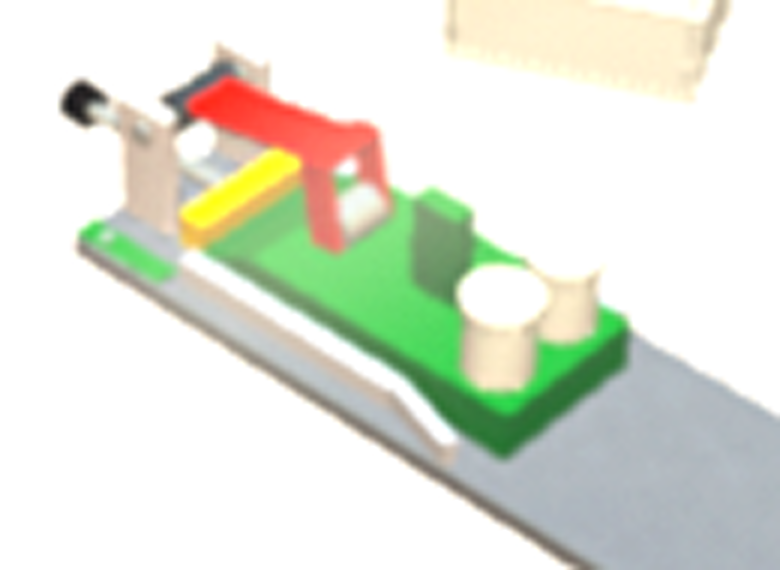

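View pics/e.png

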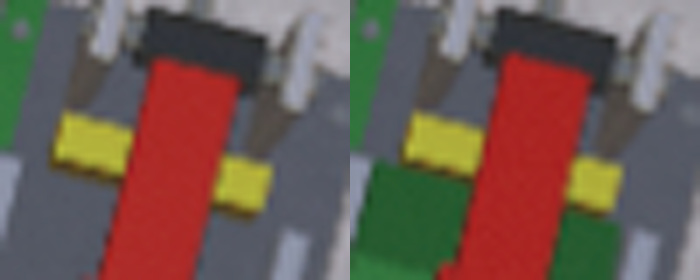

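View pics/top13.png

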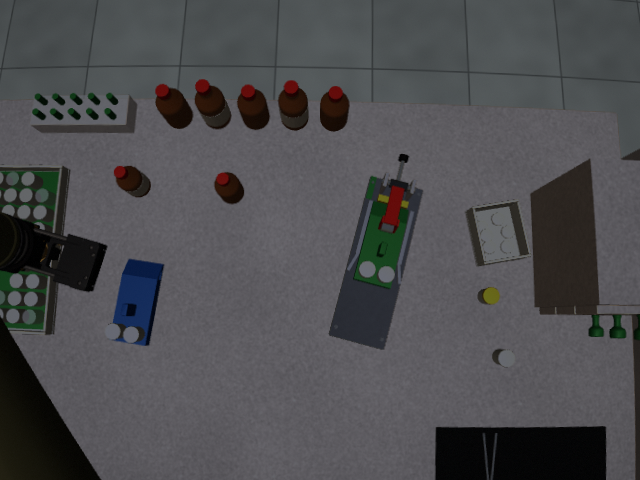

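The stop's pixels are unchanged from the start (centroids 12.87/12.98 both times), the roller sits on the toe and the other things are where they were. Last check: whether the rack moved back on release, by matching its rear corner across frames 11 and 13.

```bash
python3 -c "
from go import *
from fit import *
g=lambda n:cv2.imread(f'pics/{n}.png')[:,:,1].astype(np.float32)
a,b,z=g('side11'),g('side13'),g('side10')
for (x0,y0,w,h) in((345,225,40,35),(350,220,28,30),(335,240,30,25)):
    A=a[y0:y0+h,x0:x0+w]
    for nm,B in(('13',b),('10',z)):
        print(nm,(x0,y0),np.round(cv2.phaseCorrelate(A,B[y0:y0+h,x0:x0+w],cv2.createHanningWindow((w,h),cv2.CV_32F)),2))
u=np.array([np.cos(np.radians(-13.75)),np.sin(np.radians(-13.75))]);p=np.array([.586,-.1937])+u*.0255
P=proj('side',[[*p,.06],[*(p+u*.001),.06]]);print('px per mm fwd',P[1]-P[0])
crop('pics/side11.png',270,180,130,95,6,'pics/b.png')
"
```

```text
Traceback (most recent call last):
ValueError: setting an array element with a sequence. The requested array has an inhomogeneous shape after 1 dimensions. The detected shape was (2,) + inhomogeneous part.
```

```bash
python3 -c "
from go import *
g=lambda n:cv2.imread(f'pics/{n}.png')[:,:,1].astype(np.float32)
a=g('side11')
for (x0,y0,w,h) in((345,228,34,30),(350,225,28,24),(358,228,18,24)):
    A=a[y0:y0+h,x0:x0+w]; W=cv2.createHanningWindow((w,h),cv2.CV_32F)
    for n in('side13','side10','side9'):
        s,r=cv2.phaseCorrelate(A,g(n)[y0:y0+h,x0:x0+w].copy(),W); print(n,(x0,y0),np.round(s,2),round(r,2))
u=np.array([np.cos(np.radians(-13.75)),np.sin(np.radians(-13.75))]);p=np.array([.586,-.1937])+u*.0255-u*.05
P=proj('side',[[*p,.06],[*(p+u*.001),.06]]);print('px per mm fwd',P[1]-P[0])
"
```

```text
side13 (345, 228) [-0.06 -0.02] 1.0
side10 (345, 228) [-0.01  0.08] 1.06
side9 (345, 228) [1.02 0.46] 1.12
side13 (350, 225) [-0.03  0.05] 1.01
side10 (350, 225) [0.13 0.21] 1.09
side9 (350, 225) [1.02 0.66] 1.11
side13 (358, 228) [ 0.01 -0.22] 0.94
side10 (358, 228) [-0.97  1.17] 0.71
side9 (358, 228) [-2.61  3.42] 0.52
px per mm fwd [-0.33281625 -0.19304044]
```

```bash
python3 -c "
from h import *
def g(n):
    im=cv2.imread(f'pics/{n}.png').astype(np.float32); return np.clip(np.minimum(im[:,:,1],im[:,:,2])-im[:,:,0],0,None)*(abs(im[:,:,1]-im[:,:,2])<70)
for v,(x0,y0,w,h) in(('top',(374,188,14,18)),('side',(296,202,26,18))):
    for n in((0,12),(0,13)):
        A,B=[g(v+str(k))[y0:y0+h,x0:x0+w].copy() for k in n]
        s,r=cv2.phaseCorrelate(A,B,cv2.createHanningWindow((w,h),cv2.CV_32F)); print(v,n,np.round(s,2),round(r,2))
o=env.get_obs();print(o['time_s'],np.round(o['force'],1)); env.sign_off()
"
```

```text
top (0, 12) [0.53 0.03] 0.99
top (0, 13) [ 0.45 -0.01] 0.98
side (0, 12) [-1.55  0.14] 0.33
side (0, 13) [ 2.15 -0.91] 0.48
19.8 [-0.3 -0.1  0.3]
the job is handed in; nothing more can be done
```

The green rack is on the deck under the red arm's roller with its nose at the yellow stop. I handed the job in at 19.8 s, with the gripper open and clear of everything.

I took the rack by its fin, set it down in the mouth of the guides and pushed it ramp first under the roller. The push was about 12 N on the ramp and 6 N on the toe. I then crept in until the nose stopped advancing and the push rose to about 8 N, and let go there.

**Last checks:**
- **Rack after release:** it did not measurably move when I let go (about 0.1 mm), and it looks flat on the deck with the roller on its toe.
- **Stop from the top camera:** the outline of its open half is unchanged from the start. The matching check gave no shift along the track and 0.5 px sideways, within what that check can resolve.
- **Other things:** the blue rack, bottles, cups and cap bin are where they were in the picture.

**Checks that disagreed:**
- **Stop from the side camera:** the matching check failed. Its match quality was too low (0.3–0.5) to use, probably because the rack and gripper partly hide the stop; by eye the stop looked unmoved.
- **Contact point:** I felt the stop about 3 mm further in than my first camera estimate. I put this down to error in the deck and grip measurements, since the stop itself had not moved in the pictures.

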